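# Stack tapered wax ingots into a flat layer with one across

### The job

Finish the stack of tapered wax ingots in the blue frame. Tip over the ingot that stands on its long side, so that it lies with its narrow face down, and slide it endwise through the open mouth of the frame into the gap between the two ingots there, fully home against the back bar, so that the three make one flat layer; then lay the remaining ingot flat across the middle of that layer, square to the three and centred. The two ingots already in the frame stay flat in their places, and the other things near the work stay where they stand.

Things in the scene. Friction and masses are not known exactly. Their poses are not given: they have to be found in the camera images.
- stack_frame: Blue U-shaped frame of low bars fixed to the worktop, no floor. Origin on the worktop, centre of the bay; z up. Open mouth at +y. Back bar, 20 mm high: inner face at y = -76 mm. Side bars, 14 mm high: inner faces at x = -70, +70 mm, from y = -88 to +60. The gap between its two ingots runs along y at x = 0, 39 mm wide at the worktop, 55 at the top.
- home (a point): Where the tipped ingot's origin lies when it is fully home: in the frame's axes at x = 0, y = -1 mm, z = 16 mm. Axes as the frame's. When laid across, the last ingot's origin is 32 mm above this point.
- flank_near: Honey-yellow wax bar (0.2 kg, loose), 150 long, 32 high: plain wide face 150 x 50 mm, the other, narrow face 144 x 34 with a darker oblong mark; long sides slope 14 degrees, corners cut 4 mm. Origin at its centre, 16 mm from either face; x along it, y across, z from wide to narrow face. Lies in the frame on its wide face along the bar at x = -70 mm, against the back bar.
- flank_far: Ingot of the same shape, axes and weight as flank_near. Lies in the frame on its wide face along the side bar at frame x = +70 mm, against the back bar.
- key_ingot: Ingot of the same shape, axes and weight as flank_near, to be tipped. Starts outside the mouth, on a sloping long side, 49 mm high, roughly parallel to the gap; wide face to the robot, z about 14 degrees below level, away from the robot. Pushed away near its top edge it tips 76 degrees onto its narrow face (z down); its origin moves some 30 mm.
- cross_ingot: Ingot of the same shape, axes and weight as flank_near, to be laid across the layer. Starts flat on its wide face on the worktop, to the robot's left, its length roughly away from the robot.
- timer: White bench timer, 64 x 64 x 18 mm, a bystander. Origin at the centre of its underside.
- green_bottle: Laboratory bottle with green contents and a blue cap, 56 mm across, 104 mm high, a bystander. Origin at the centre of its underside.
- beaker: Small clear beaker, 44 mm across, 57 mm high, a bystander. Origin at the centre of its underside.
- dropper: Small purple dropper bottle with a black teat, 31 mm across, 94 mm high, a bystander. Origin at the centre of its underside.

How it is judged (in metres and radians):
On the way, in this order (a step that is already met when the one before it is completed fails the run):
1. the standing ingot has been tipped over and lies on its narrow face (angle between key_ingot's own z axis and vertical above 3 rad and height (world z) of key_ingot below 0.025 m), for 0.2 s.
2. the tipped ingot is fully home in the gap, the last ingot not yet raised onto the stack (angle between key_ingot's own z axis and vertical above 3.08 rad and x of key_ingot in the frame of stack_frame between -0.007 and 0.007 m and y of key_ingot in the frame of stack_frame between -0.008 and 0.007 m and z of key_ingot in the frame of stack_frame between 0.012 and 0.02 m and angle between the x axis of key_ingot and the y axis of stack_frame, either way round below 0.07 rad and height (world z) of cross_ingot below 0.03 m), for 0.2 s.
At the end, for the whole second after the job is handed in: Tipped ingot narrow face down in the gap, flat, within 7 mm of home and 4 degrees of the gap; side ingots flat within 7 mm of their places; last ingot flat on the layer, either face down, within 8 degrees of square and 20 mm of the centre; all at rest (angle between key_ingot's own z axis and vertical above 3.08 rad and x of key_ingot in the frame of stack_frame between -0.007 and 0.007 m and y of key_ingot in the frame of stack_frame between -0.008 and 0.007 m and z of key_ingot in the frame of stack_frame between 0.012 and 0.02 m and angle between the x axis of key_ingot and the y axis of stack_frame, either way round below 0.07 rad and angle between each of flank_near, flank_far's own z axis and vertical below 0.06 rad and x of flank_near in the frame of stack_frame between -0.0515 and -0.0375 m and y of flank_near in the frame of stack_frame between -0.008 and 0.007 m and x of flank_far in the frame of stack_frame between 0.0375 and 0.0515 m and y of flank_far in the frame of stack_frame between -0.008 and 0.007 m and (angle between cross_ingot's own z axis and vertical below 0.06 rad or angle between cross_ingot's own z axis and vertical above 3.08 rad) and x of cross_ingot in the frame of stack_frame between -0.02 and 0.02 m and y of cross_ingot in the frame of stack_frame between -0.02 and 0.02 m and z of cross_ingot in the frame of stack_frame between 0.044 and 0.052 m and angle between the x axis of cross_ingot and the x axis of stack_frame, either way round below 0.14 rad and linear speed of each of key_ingot, cross_ingot, flank_near, flank_far below 0.02 m/s); the robot touches nothing.
It fails at once if the bench timer is moved more than 20 mm (distance of timer from where it was at the start of the episode above 0.02 m).
It fails at once if the green bottle is moved more than 20 mm (distance of green_bottle from where it was at the start of the episode above 0.02 m).
It fails at once if the beaker is moved more than 20 mm (distance of beaker from where it was at the start of the episode above 0.02 m).
It fails at once if the dropper bottle is moved more than 20 mm (distance of dropper from where it was at the start of the episode above 0.02 m).
It also fails if it takes over 72 s, if anything falls off the work surface, if the arm or the gripper's body presses on something with over 40 N, if the wrist force passes 120 N, or if a joint passes its speed limit or range.

### The arm

A 6-joint arm with a two-finger parallel gripper is mounted at the origin on a cart in front of the work surface, level with it; the furniture and walls round the work are solid. World frame = base frame: x ahead of the robot, y to its left, z up, the work surface at z = 0. Lengths are in mm, angles in rad, forces in N, time in s.
With the tool pointing down it reaches from about 275 to 750 mm from the base axis. Payload 10.2 kg.
Tool frame: the origin (TCP) lies between the finger pads; the fingertips stand 19 mm ahead of it and the grasp point (between the pads) is the TCP; z points along the fingers, y is the line along which they close (so a half turn about z gives the same grasp; the last joint's range is limited). The gripper opens to 85 mm and grips with 20 to 120 N. Pads are 22 mm wide; open, the fingers measure 114 mm over their backs; the gripper's body (76 mm by 85 mm) begins 54 mm behind the grasp point. The pads swing forward as they close: fully open they stand 13 mm farther back than shut.
Start: joints at [-1.517, 0.313, 1.498, -0, 1.331, -0.223], TCP at [143.458, -505.026, 250.294] pointing down, gripper open.
Joint ranges: [-2.94, 2.94], [-0.97, 2.17], [0.19, 2.56], [-1.23, 4.37], [0.02, 3.11], [-2.88, 2.88]. Speed limits (rad/s): [2.39, 2.39, 3.01, 3.14, 3.14, 3.14].

### API

Orientations are given as a unit quaternion [w, x, y, z].
In Python, from rig import sense, capture, finish_job gives the robot as it stands. The module is installed in compiled form; this text tells all that it offers.
- The arm moves only by the tool move_arm, never from a script. Its argument "moves" is a list of rows, each an object with "turn": the turn, a rotation vector about the tool's x, y, z in rad, a list of three; "translation": the shift along the tool's x, y, z in mm, a list of three; "hand": the opening, from 0 (shut) to 1 (fully open). In form: [{"turn": [wx, wy, wz], "translation": [x, y, z], "hand": hand}, ...]. A call has 1 to 10 rows; each row shifts and turns the commanded pose from where the row before left it, along the tool's axes as they then stand; what a row does not reach is not made up. A row lasts 1/12 s, in which the tool goes at most 41.7 mm and 7.16 degrees, less where a joint would pass 70% of its speed; a pose out of reach is approached as far as the arm can. A call with a gripper value outside its range is refused whole. The fingers move at their own pace and stop on an object; "grip_force" is the grip in N (left out, the last holds). Time passes only in rows, so rows that do not move let the fingers close. It gives the time, the measured TCP pose, the force, the opening and the grip force at its end, in the units of the state.
- sense(): the state, without advancing time (a new reading comes with each control period).
- capture(name): name is "scene" or "side" or "wrist"; returns a dict with "image" (420x560x3 uint8, blue, green, red), "z_map" (420x560 float32, mm along the optical axis (not along the pixel's ray), 0 where there is no reading), "vertical_fov" (degrees; the focal length in pixels is half the picture's height over the tangent of half this angle, whatever the lens; pixels are square), "cx", "cy" (the principal point, pixels), "k1" (the pictures are not rectified: a ray, as slopes to the right and down, at radius r is drawn at 1 + k1 r^2 times it, then the intrinsics apply), "R" (3x3) and "t" (3): a world point X has camera coordinates R X + t; the wrist camera has in their place "T_tool_cam" (4x4, takes a point from camera to tool coordinates, whose origin is the TCP and whose axes are the flange's). Camera axes: x right, y down, z forward; pixel columns grow to the right and rows downward; lengths in mm; the calibration is good to about 2 mm. A picture is of the moment at which its call begins: read the wrist's pose just before it.
- finish_job(): hands the job in; it is judged then, once.
The state is a dict: "time_s": time; "joints": joint angles; "dq": joint speeds; "tau": joint torques, N m; "eef_pos": TCP position; "ee_rot": TCP orientation; "force": force on the tool from outside, world axes, zero at the start; "wrist_torque": the same for the moment, N m; "grip_width": opening from 0.0 (shut) to 1.0 (fully open); "grip_force": force on a finger pad.
Only numpy, scipy, OpenCV 4.12 (cv2) and the standard library are available. Lean on these libraries where they do the work, as an engineer would, in place of code of your own. Each camera call takes 0.05 s, during which the arm holds its last target. There are 200 camera calls.

## Working session

There is one attempt and no reset: what is moved stays moved. The work goes in short steps, Python scripts to look and compute and a tool call to move; the robot and the scene stay as the last step left them, time stands still between calls to the robot, and variables do not carry over. Pictures are saved under pics/ and viewed, at most 10 in all, crops included, and the job is handed in when it is done.

Besides the shell and the picture viewer there is one more tool, called after "Request:" as name(argument=value, ...), one argument or row to a line, values as JSON. move_arm: Moves the arm, as the interface text tells. Its arguments: {"type":"object","properties":{"moves":{"type":"array","items":{"type":"object","properties":{"turn":{"type":"array","items":{"type":"number"}},"translation":{"type":"array","items":{"type":"number"}},"hand":{"type":"number"}}}},"grip_force":{"type":"number"}},"required":["moves"]}

```bash
mkdir -p pics; cat > h.py <<'E'
import numpy as np, cv2
from rig import sense, capture, finish_job
from scipy.spatial.transform import Rotation as Ro
def cloud(c, s=None):
    im=c["image"]; z=c["z_map"]; h,w=z.shape
    f=h/2/np.tan(np.radians(c["vertical_fov"])/2)
    K=np.array([[f,0,c["cx"]],[0,f,c["cy"]],[0,0,1.]])
    u,v=np.meshgrid(np.arange(w),np.arange(h))
    p=cv2.undistortPoints(np.stack([u,v],-1).reshape(-1,1,2).astype(np.float64),K,np.array([c["k1"],0,0,0,0.])).reshape(h,w,2)
    P=np.dstack([p[...,0]*z,p[...,1]*z,z])
    if "R" in c: X=(P-np.array(c["t"]))@np.array(c["R"])
    else:
        T=np.array(c["T_tool_cam"]); P=P@T[:3,:3].T+T[:3,3]
        q=np.array(s["ee_rot"]); X=P@Ro.from_quat(q[[1,2,3,0]]).as_matrix().T+np.array(s["eef_pos"])
    X[z<=0]=np.nan
    return X
E
python3 - <<'E'
from h import *
print(sense())
a=capture("scene");b=capture("side")
for n,c in(("scene",a),("side",b)):
    cv2.imwrite(f"pics/{n}0.png",c["image"]); np.savez(f"{n}0.npz",im=c["image"],X=cloud(c))
    print(n,c["R"],c["t"],c["vertical_fov"],c["k1"])
E
```

```text
{'time_s': 0.0, 'joints': array([-1.51736445e+00,  3.13482790e-01,  1.49843996e+00,  2.95314375e-05,
        1.33097557e+00, -2.23406426e-01]), 'dq': array([-8.48881468e-04,  1.29339236e-03, -8.12425334e-04, -1.83903654e-03,
        9.98956963e-05,  8.26688492e-04]), 'tau': array([-9.55948090e-04, -4.12265110e+01, -2.59742010e+01, -2.56914582e-04,
        4.21508492e-03, -9.56145840e-06]), 'eef_pos': array([ 143.47014486, -504.78188817,  249.71719179]), 'ee_rot': array([-6.49261571e-04,  9.90435629e-01,  1.37974049e-01,  6.97049912e-05]), 'force': array([ 0.22414202, -0.63505415, -0.30597643]), 'wrist_torque': array([-0.00650458,  0.03129225,  0.00397598]), 'grip_force': 0.0, 'grip_width': 0.9972969371457524}
scene [[-0.84697052 -0.53129956 -0.01901903]
 [-0.32449956  0.54497578 -0.77311153]
 [ 0.42111872 -0.64863101 -0.63398489]] [ 442.64734633  187.63537305 1309.27407004] 47.73259889142105 -0.14168985875019183
side [[-0.98574133 -0.16684627 -0.0218254 ]
 [-0.09805181  0.6749616  -0.73130889]
 [ 0.13674746 -0.71874138 -0.68169712]] [ 535.51400582   75.56832934 1143.06774775] 57.886860205775974 -0.01221765211497426
```

View pics/scene0.png

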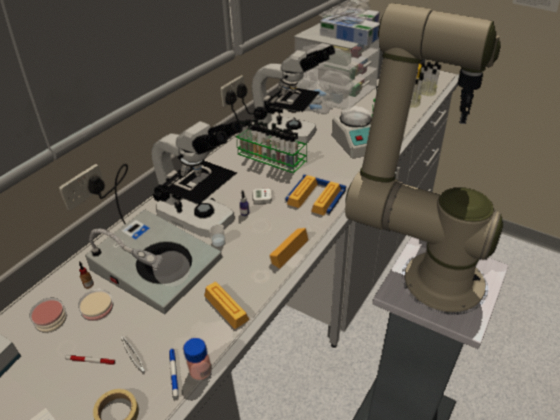

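View pics/side0.png

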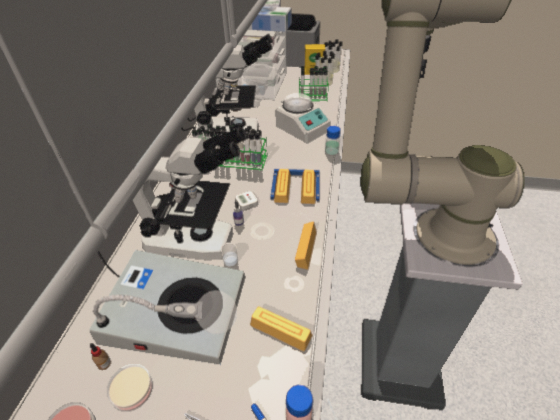

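Both pictures show the frame with two ingots (scene ~(316,193), side ~(296,186)), the standing key ingot (290,247)/(306,245), and the cross ingot (226,305)/(281,327). The timer, dropper and beaker are at (262,196), (243,203) and (218,238) in the scene view. The green bottle is at (333,140) in the side view, behind the frame.

```bash
python3 - <<'E'
from h import *
def rep(nm,P):
    xy=P[:,:2].astype(np.float32); r=cv2.minAreaRect(xy)
    print(nm,len(P),"z",np.round(np.percentile(P[:,2],[2,50,98]),1),"rect c",np.round(r[0],1),"size",np.round(r[1],1),"box",np.round(cv2.boxPoints(r)).tolist())
for n in("scene","side"):
    d=np.load(n+"0.npz");im,X=d["im"],d["X"]
    hsv=cv2.cvtColor(im,cv2.COLOR_BGR2HSV)
    ok=np.isfinite(X[...,0])&(X[...,0]>200)&(X[...,0]<800)&(X[...,1]>-500)&(X[...,1]<500)
    print(n,"table z",np.round(np.median(X[ok&(abs(X[...,2])<15)][:,2]),2))
    y=cv2.inRange(hsv,(12,130,110),(28,255,255))
    k,l,st,ce=cv2.connectedComponentsWithStats(y)
    for i in range(1,k):
        if st[i,4]<120: continue
        m=(l==i)&ok
        if m.sum()<100: continue
        P=X[m]; print("px",ce[i].round()); rep(" all",P)
        zt=P[:,2].max(); T=P[P[:,2]>np.percentile(P[:,2],90)-5]; rep(" top",T)
    b=(cv2.inRange(hsv,(105,120,50),(125,255,255))>0)&ok&(X[...,2]<30)&(X[...,2]>3)
    k,l,st,ce=cv2.connectedComponentsWithStats(b.astype(np.uint8))
    for i in range(1,k):
        if st[i,4]>25: rep("blue %s"%ce[i].round(),X[l==i])
d=np.load("side0.npz");im,X=d["im"],d["X"]
for nm,(u0,v0,u1,v1) in dict(timer=(236,190,258,210),dropper=(230,205,246,228),beaker=(220,244,240,268),bottle=(323,124,343,157)).items():
    P=X[v0:v1,u0:u1].reshape(-1,3);P=P[P[:,2]>8]; rep(nm,P)
E
```

```text
scene table z -3.23
px [300. 191.]
 all 348 z [ 1.3 27.2 32.2] rect c [ 547.2 -137.2] size [ 42.4 154.4] box [[517.0, -63.0], [536.0, -216.0], [578.0, -211.0], [559.0, -58.0]]
 top 224 z [25.9 28.7 32.4] rect c [ 546.2 -136.8] size [ 37.9 147.1] box [[520.0, -65.0], [534.0, -212.0], [572.0, -208.0], [558.0, -62.0]]
px [324. 198.]
 all 371 z [ 1.1 26.9 32.3] rect c [ 460.  -145.4] size [ 50.9 158.4] box [[419.0, -73.0], [451.0, -228.0], [501.0, -218.0], [469.0, -63.0]]
 top 243 z [25.7 28.2 32.5] rect c [ 457.1 -142.5] size [ 36.5 150.5] box [[431.0, -69.0], [447.0, -219.0], [483.0, -215.0], [468.0, -66.0]]
px [285. 245.]
 all 304 z [11.  38.  46.5] rect c [440.5 128.5] size [151.2  34.4] box [[423.0, 53.0], [457.0, 53.0], [458.0, 204.0], [424.0, 204.0]]
 top 130 z [39.5 42.2 47.4] rect c [433.9 128.5] size [148.   20.4] box [[422.0, 55.0], [443.0, 54.0], [445.0, 202.0], [425.0, 203.0]]
px [224. 303.]
 all 839 z [ 1.7 28.5 33.3] rect c [466.6 398. ] size [ 42.6 147.2] box [[390.0, 401.0], [530.0, 354.0], [543.0, 395.0], [404.0, 442.0]]
 top 537 z [26.9 29.8 33.7] rect c [465.4 394.9] 
[... 2184 characters left out ...]
5.] 39 z [11.4 13.5 16.2] rect c [ 431.3 -160.6] size [ 6.9 86.7] box [[424.0, -118.0], [432.0, -204.0], [438.0, -203.0], [431.0, -117.0]]
timer 289 z [ 9.8 16.5 87.5] rect c [646.5 -22. ] size [ 69.  147.1] box [[592.0, 38.0], [635.0, -102.0], [701.0, -82.0], [658.0, 58.0]]
dropper 192 z [ 9.2 39.3 76.6] rect c [658.6  41. ] size [ 30.2 129.5] box [[643.0, 106.0], [644.0, -24.0], [675.0, -24.0], [673.0, 106.0]]
beaker 348 z [ 9.6 36.1 57.8] rect c [646.2 208.3] size [49.8 83.8] box [[609.0, 240.0], [637.0, 161.0], [684.0, 177.0], [656.0, 256.0]]
bottle 444 z [ 10.   59.1 104.9] rect c [ 412.7 -434.9] size [ 55.1 173.7] box [[359.0, -361.0], [414.0, -526.0], [466.0, -509.0], [411.0, -344.0]]
```

Request:
move_arm(
  moves=[
    {"turn":[0,0,-0.12],"translation":[0,0,0],"hand":1},
    {"turn":[0,0,-0.12],"translation":[0,0,0],"hand":1},
    {"turn":[0,0,-0.12],"translation":[0,0,0],"hand":1},
    {"turn":[0,0,-0.12],"translation":[0,0,0],"hand":1},
    {"turn":[0,0,-0.12],"translation":[0,0,0],"hand":1},
    {"turn":[0,0,-0.12],"translation":[0,0,0],"hand":1},
    {"turn":[0,0,-0.12],"translation":[0,0,0],"hand":1},
    {"turn":[0,0,-0.12],"translation":[0,0,0],"hand":1},
    {"turn":[0,0,-0.12],"translation":[0,0,0],"hand":1},
    {"turn":[0,0,-0.12],"translation":[0,0,0],"hand":1},
  ],
)

```text
time_s: 0.93
eef_pos: [143.4, -504.9, 250.0]
ee_rot: [-0.0, 0.738, 0.675, 0.0]
force: [-0.6, 0.7, 0.4]
grip_width: 0.999
grip_force: 0.0
```

Request:
move_arm(
  moves=[
    {"turn":[0,0,-0.12],"translation":[0,0,0],"hand":0},
    {"turn":[0,0,0],"translation":[31,19,-8],"hand":0},
    {"turn":[0,0,0],"translation":[31,19,-8],"hand":0},
    {"turn":[0,0,0],"translation":[31,19,-8],"hand":0},
    {"turn":[0,0,0],"translation":[31,19,-8],"hand":0},
    {"turn":[0,0,0],"translation":[31,19,-8],"hand":0},
    {"turn":[0,0,0],"translation":[31,19,-8],"hand":0},
    {"turn":[0,0,0],"translation":[31,19,-8],"hand":0},
    {"turn":[0,0,0],"translation":[31,19,-8],"hand":0},
    {"turn":[0,0,0],"translation":[31,19,-8],"hand":0},
  ],
)

```text
time_s: 1.77
eef_pos: [307.5, -219.9, 322.6]
ee_rot: [-0.0, 0.698, 0.716, 0.0]
force: [1.2, -1.0, -0.2]
grip_width: -0.004
grip_force: 0.0
```

Request:
move_arm(
  moves=[
    {"turn":[0,0,0],"translation":[31,19,-8],"hand":0},
    {"turn":[0,0,0],"translation":[31,19,-8],"hand":0},
    {"turn":[0,0,0],"translation":[31,19,-8],"hand":0},
    {"turn":[0,0,0],"translation":[31,19,0],"hand":0},
    {"turn":[0,0,0],"translation":[0,0,0],"hand":0},
    {"turn":[0,0,0],"translation":[0,0,0],"hand":0},
  ],
)

```text
time_s: 2.27
eef_pos: [380.2, -94.3, 346.1]
ee_rot: [-0.0, 0.696, 0.718, -0.0]
force: [-1.1, -0.2, 0.4]
grip_width: -0.0
grip_force: 0.0
```

```bash
python3 - <<'E'
from h import *
s=sense();c=capture("wrist");print(s["time_s"],s["eef_pos"],s["ee_rot"],s["joints"],s["grip_width"]);print(c["T_tool_cam"],c["vertical_fov"])
cv2.imwrite("pics/w1.png",c["image"]);np.savez("w1.npz",im=c["image"],X=cloud(c,s))
E
```

```text
2.2667 [380.23852281 -94.33777809 346.06631609] [-2.66642150e-04  6.96401646e-01  7.17652189e-01 -1.10669883e-04] [-5.44533591e-01 -4.79226293e-02  1.66495306e+00 -9.64052562e-05
  1.52513152e+00 -5.74583102e-01] -0.00041520861378653324
[[-4.90592977e-04 -9.62724092e-01 -2.70484901e-01  6.78677720e+01]
 [ 9.99999842e-01 -3.98367812e-04 -3.95861688e-04  1.17350009e+00]
 [ 2.73353106e-04 -2.70485053e-01  9.62724136e-01 -1.24227009e+02]
 [ 0.00000000e+00  0.00000000e+00  0.00000000e+00  1.00000000e+00]] 67.86059078722856
```

View pics/w1.png

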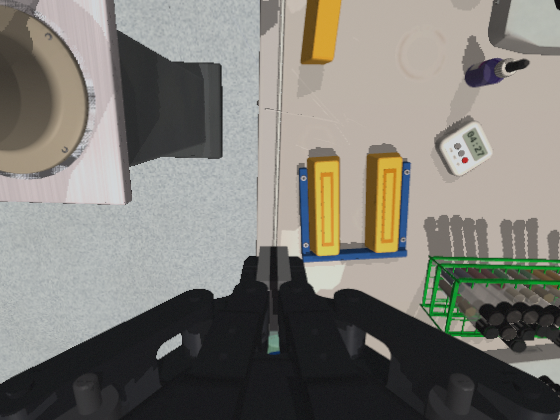

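The wrist view shows the whole frame (x 300–410, y 155–260 px), with the flanks at (325,205) and (384,203), the lower part of the key ingot at (322,30), and the timer at (467,147).

```bash
cat >> h.py <<'E'
def rect(P,lo=2):
    xy=P[:,:2].astype(np.float32); (c,s,a)=cv2.minAreaRect(xy); b=cv2.boxPoints((c,s,a))
    e=b[1]-b[0] if np.linalg.norm(b[1]-b[0])>np.linalg.norm(b[2]-b[1]) else b[2]-b[1]
    if e[1]<0:e=-e
    return np.round(c,1),np.round(sorted(s),1),round(float(np.degrees(np.arctan2(e[1],e[0]))),2)
def yellows(im,X):
    hsv=cv2.cvtColor(im,cv2.COLOR_BGR2HSV)
    y=cv2.inRange(hsv,(12,110,90),(30,255,255))
    ok=np.isfinite(X[...,0])&(X[...,0]>250)&(X[...,0]<800)&(abs(X[...,1])<600)&(X[...,2]>4)&(X[...,2]<120)
    y[~ok]=0; y=cv2.morphologyEx(y,cv2.MORPH_CLOSE,np.ones((3,3)))&(ok*255).astype(np.uint8)
    k,l,st,ce=cv2.connectedComponentsWithStats(y)
    out=[]
    for i in range(1,k):
        if st[i,4]<300: continue
        P=X[l==i]; zt=np.percentile(P[:,2],95); T=P[P[:,2]>zt-5]
        print("px",ce[i].round(),st[i,4],"zq",np.percentile(P[:,2],[3,50,95]).round(1),"all",*rect(P),"top",*rect(T))
E
python3 - <<'E'
from h import *
d=np.load("w1.npz");im,X=d["im"],d["X"];yellows(im,X)
hsv=cv2.cvtColor(im,cv2.COLOR_BGR2HSV)
m=(cv2.inRange(hsv,(105,120,50),(125,255,255))>0)
m[:, :290]=0;m[:,415:]=0;m[:150]=0;m[268:]=0
P=X[m&np.isfinite(X[...,0])];P=P[P[:,2]>4];print("blue",*rect(P),np.percentile(P[:,2],[5,50,95]).round(1))
t=X[...,2][(X[...,0]>400)&(abs(X[...,2])<15)];print("table",np.nanmedian(t))
# back bar & side bars line fits, in pixel bands
for nm,mm in (("left",(slice(175,245),slice(297,312))),("right",(slice(175,245),slice(398,412))),("back",(slice(248,264),slice(305,405)))):
    q=np.zeros_like(m);q[mm]=m[mm];P=X[q&np.isfinite(X[...,0])];P=P[P[:,2]>8];print(nm,len(P),*rect(P),np.median(P[:,2]))
E
```

```text
px [320.  31.] 2068 zq [ 7.9 38.9 48. ] all [436.   87.5] [39.7 77.2] 86.24 top [433.8  82.6] [16.5 66.9] 86.41
px [383. 201.] 3284 zq [ 6.8 32.1 33.9] all [ 550.5 -142.2] [ 50.6 150.8] 94.53 top [ 549.6 -141.2] [ 36.2 143.9] 95.39
px [324. 205.] 3003 zq [ 7.7 32.3 34. ] all [ 458.5 -149. ] [ 43.9 148.6] 93.88 top [ 461.2 -149.5] [ 36.2 144.3] 95.31
blue [ 493.9 -156. ] [153.8 186.5] 4.94 [11.8 15.  21.3]
table 0.5687111289835229
left 472 [ 429.8 -156.4] [ 11.  109.8] 95.11 14.36419397070378
right 453 [ 581.2 -151.9] [ 11.1 109.9] 94.58 14.492510907827636
back 704 [ 512.8 -225.2] [ 20.1 155.9] 1.79 20.130143115816225
```

Request:
move_arm(
  moves=[
    {"turn":[0,0,0.09],"translation":[0,0,0],"hand":0},
    {"turn":[0,0,0],"translation":[26,-1,10],"hand":0},
    {"turn":[0,0,0],"translation":[26,-1,10],"hand":0},
    {"turn":[0,0,0],"translation":[26,-1,10],"hand":0},
    {"turn":[0,0,0],"translation":[26,-1,10],"hand":0},
    {"turn":[0,0,0],"translation":[0,0,0],"hand":0},
    {"turn":[0,0,0],"translation":[0,0,0],"hand":0},
  ],
)

```text
time_s: 2.9
eef_pos: [382.3, 7.9, 306.0]
ee_rot: [-0.0, 0.729, 0.684, -0.0]
force: [1.1, 0.3, -0.6]
grip_width: -0.001
grip_force: 0.0
```

```bash
python3 - <<'E'
from h import *
s=sense();c=capture("wrist");print(s["time_s"],s["eef_pos"],s["ee_rot"])
X=cloud(c,s);cv2.imwrite("pics/w2.png",c["image"]);yellows(c["image"],X)
E
```

```text
2.9 [382.25389794   7.89728451 305.96343722] [-3.36683886e-04  7.29332787e-01  6.84158925e-01 -3.70451514e-04]
px [313.  72.] 4657 zq [ 8.6 39.8 48. ] all [438.4 123.2] [ 39.7 149.1] 86.29 top [436.4 123.3] [ 16.6 149. ] 85.93
px [393. 262.] 3164 zq [ 6.7 32.1 33.9] all [ 550.2 -139.2] [ 49.9 145.2] 95.23 top [ 548.2 -140.5] [ 36.6 143.1] 95.37
px [330. 259.] 2144 zq [ 6.5 32.2 33.9] all [ 457.8 -128.4] [ 45.9 107.9] 94.27 top [ 459.2 -125.7] [36.1 98.3] 95.11
```

Request:
move_arm(
  moves=[
    {"turn":[0,0,0],"translation":[14.5,0,31],"hand":0},
    {"turn":[0,0,0],"translation":[14.5,0,31],"hand":0},
    {"turn":[0,0,0],"translation":[14.5,0,31],"hand":0},
    {"turn":[0,0,0],"translation":[14.5,0,31],"hand":0},
    {"turn":[0,0,0],"translation":[14.5,0,31],"hand":0},
    {"turn":[0,0,0],"translation":[14.5,0,31],"hand":0},
    {"turn":[0,0,0],"translation":[14,0,31],"hand":0},
    {"turn":[0,0,0],"translation":[14,0,29],"hand":0},
    {"turn":[0,0,0],"translation":[0,0,0],"hand":0},
  ],
)

```text
time_s: 3.7
eef_pos: [388.1, 122.8, 56.5]
ee_rot: [-0.003, 0.73, 0.684, -0.003]
force: [-0.2, -0.1, 1.0]
grip_width: 0.001
grip_force: 0.0
```

Request:
move_arm(
  moves=[
    {"turn":[0,0,0],"translation":[0,10,0],"hand":0},
    {"turn":[0,0,0],"translation":[0,10,0],"hand":0},
    {"turn":[0,0,0],"translation":[0,4,0],"hand":0},
    {"turn":[0,0,0],"translation":[0,4,0],"hand":0},
    {"turn":[0,0,0],"translation":[0,4,0],"hand":0},
    {"turn":[0,0,0],"translation":[0,4,0],"hand":0},
    {"turn":[0,0,0],"translation":[0,4,0],"hand":0},
    {"turn":[0,0,0],"translation":[0,4,0],"hand":0},
  ],
)

```text
time_s: 4.37
eef_pos: [435.5, 119.7, 63.4]
ee_rot: [0.002, 0.729, 0.684, 0.001]
force: [-6.0, -1.3, 30.7]
grip_width: 0.004
grip_force: 13.5
```

```bash
python3 - <<'E'
from h import *
s=sense();print(s["time_s"],s["eef_pos"],s["force"])
c=capture("side");X=cloud(c);cv2.imwrite("pics/s3.png",cv2.resize(c["image"][180:320,220:400],None,fx=3,fy=3));yellows(c["image"],X)
E
```

```text
4.3667 [435.51756164 119.71022989  63.41001527] [-5.98181298 -1.25348605 30.68749097]
px [282. 186.] 415 zq [ 7.7 31.2 34.6] all [ 549.5 -136.5] [ 46.1 149.9] 94.69 top [ 548.6 -137.2] [ 35.  145.1] 94.62
px [302. 249.] 548 zq [13.7 34.3 51.8] all [441.2 135.2] [ 54.5 135.2] 86.58 top [447.4 154. ] [39.8 87.6] 62.76
px [281. 328.] 1269 zq [ 6.6 31.  34.4] all [468.8 396.9] [ 43.7 146. ] 161.43 top [468.7 394.1] [ 38.1 144. ] 161.51
```

View pics/s3.png

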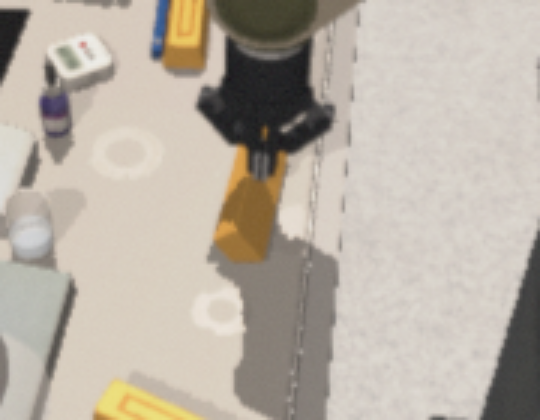

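The crop shows the ingot (near (245,220)) part way over, with the fingertips bearing on its wide face. I'll keep pushing while easing upward.

Request:
move_arm(
  moves=[
    {"turn":[0,0,0],"translation":[0,2,-4],"hand":0},
    {"turn":[0,0,0],"translation":[0,5,-3],"hand":0},
    {"turn":[0,0,0],"translation":[0,5,-1],"hand":0},
    {"turn":[0,0,0],"translation":[0,5,0],"hand":0},
    {"turn":[0,0,0],"translation":[0,5,0],"hand":0},
  ],
)

```text
time_s: 4.83
eef_pos: [456.3, 118.7, 68.2]
ee_rot: [-0.0, 0.729, 0.684, -0.0]
force: [0.3, 0.2, -0.4]
grip_width: -0.002
grip_force: 0.0
```

```bash
python3 - <<'E'
from h import *
s=sense();print(s["time_s"],s["eef_pos"],s["force"])
c=capture("side");X=cloud(c);yellows(c["image"],X)
E
```

```text
4.8333 [456.26056325 118.70418676  68.19731463] [ 0.28155447  0.24911598 -0.43672965]
px [297. 248.] 572 zq [15.4 34.2 51.1] all [457.  136.2] [ 53.5 130. ] 86.98 top [449.4 124.3] [20.1 40.6] 173.9
px [281. 328.] 1271 zq [ 6.3 31.  34.5] all [468.7 396.9] [ 42.7 145.8] 161.67 top [468.5 394.2] [ 37.  144.5] 162.02
```

Request:
move_arm(
  moves=[
    {"turn":[0,0,0],"translation":[0,0,-35],"hand":0},
    {"turn":[0,0,0],"translation":[-20,0,-35],"hand":1},
    {"turn":[0,0,0],"translation":[-20,0,-35],"hand":1},
    {"turn":[0,0,0],"translation":[-20,0,-35],"hand":1},
    {"turn":[0,0,0],"translation":[-20,0,-35],"hand":1},
    {"turn":[0,0,0],"translation":[-20,0,-35],"hand":1},
    {"turn":[0,0,0],"translation":[0,0,0],"hand":1},
    {"turn":[0,0,0],"translation":[0,0,0],"hand":1},
  ],
)

```text
time_s: 5.55
eef_pos: [449.9, 18.3, 279.3]
ee_rot: [0.001, 0.73, 0.683, 0.001]
force: [0.3, 0.8, -0.8]
grip_width: 0.973
grip_force: 0.0
```

```bash
python3 - <<'E'
from h import *
s=sense();c=capture("wrist");print(s["time_s"],s["eef_pos"],s["ee_rot"],s["joints"])
X=cloud(c,s);cv2.imwrite("pics/w4.png",c["image"]);yellows(c["image"],X)
E
```

```text
5.55 [449.88147479  18.27529632 279.34510543] [0.00116972 0.7299616  0.68348663 0.00085196] [-2.20711626e-01  1.22717696e-01  1.65873333e+00  9.45876396e-05
  1.35724892e+00 -1.54994101e-01]
px [281.  82.] 6235 zq [31.1 32.6 34. ] all [467. 122.] [ 48.9 149.3] 86.36 top [467. 122.] [ 48.9 149.3] 86.36
px [349. 283.] 3315 zq [ 6.8 32.3 33.9] all [ 549.3 -142.4] [ 48.  152.1] 95.74 top [ 549.6 -140.8] [ 35.7 143.4] 95.18
px [288. 292.] 3352 zq [ 7.6 32.3 33.9] all [ 461.1 -149.6] [ 48.1 150.7] 95.28 top [ 461.3 -148.3] [ 36.2 144. ] 95.1
```

Request:
move_arm(
  moves=[
    {"turn":[0,0,0],"translation":[23.2,1.5,27],"hand":1},
    {"turn":[0,0,0],"translation":[23.2,1.5,27],"hand":1},
    {"turn":[0,0,0],"translation":[23.2,1.5,27],"hand":1},
    {"turn":[0,0,0],"translation":[23.2,1.5,27],"hand":1},
    {"turn":[0,0,0],"translation":[23.2,1.5,27],"hand":1},
    {"turn":[0,0,0],"translation":[23.2,1.5,27],"hand":1},
    {"turn":[0,0,0],"translation":[23.2,1.5,27],"hand":1},
    {"turn":[0,0,0],"translation":[0,0,0],"hand":1},
    {"turn":[0,0,0],"translation":[0,0,0],"hand":1},
  ],
)

```text
time_s: 6.35
eef_pos: [468.5, 181.4, 86.9]
ee_rot: [-0.002, 0.728, 0.685, -0.002]
force: [0.2, 0.0, 0.2]
grip_width: 0.996
grip_force: 0.0
```

Request:
move_arm(
  grip_force=40,
  moves=[
    {"turn":[0,0,0],"translation":[0,2,20],"hand":1},
    {"turn":[0,0,0],"translation":[-1,0,20],"hand":1},
    {"turn":[0,0,0],"translation":[0,0,20],"hand":1},
    {"turn":[0,0,0],"translation":[0,0,0],"hand":1},
    {"turn":[0,0,0],"translation":[0,0,0],"hand":0.3},
    {"turn":[0,0,0],"translation":[0,0,0],"hand":0.3},
    {"turn":[0,0,0],"translation":[0,0,0],"hand":0.3},
    {"turn":[0,0,0],"translation":[0,0,0],"hand":0.3},
  ],
)

```text
time_s: 7.02
eef_pos: [472.9, 179.3, 31.1]
ee_rot: [0.001, 0.729, 0.684, 0.001]
force: [-2.4, -1.2, 8.8]
grip_width: 0.556
grip_force: 39.6
```

Request:
move_arm(
  moves=[
    {"turn":[0,0,-0.0385],"translation":[0,0,-0.5],"hand":0.3},
    {"turn":[0,0,-0.0385],"translation":[0,1,-0.5],"hand":0.3},
    {"turn":[0,0,-0.0385],"translation":[0,1,0],"hand":0.3},
    {"turn":[0,0,-0.0385],"translation":[0,1,0],"hand":0.3},
    {"turn":[0,0,0],"translation":[-20,0,0],"hand":0.3},
    {"turn":[0,0,0],"translation":[-20,0,0],"hand":0.3},
    {"turn":[0,0,0],"translation":[-20,0,0],"hand":0.3},
    {"turn":[0,0,0],"translation":[-20,0,0],"hand":0.3},
    {"turn":[0,0,0],"translation":[-20,0,0],"hand":0.3},
    {"turn":[0,0,0],"translation":[0,0,0],"hand":0.3},
  ],
)

```text
time_s: 7.85
eef_pos: [485.1, 77.2, 31.2]
ee_rot: [0.001, 0.676, 0.737, 0.0]
force: [-0.6, -0.7, -1.6]
grip_width: 0.555
grip_force: 41.1
```

```bash
python3 - <<'E'
from h import *
s=sense();c=capture("wrist");print(s["time_s"],s["eef_pos"],s["ee_rot"],s["force"],s["grip_width"])
X=cloud(c,s);cv2.imwrite("pics/w5.png",c["image"]);yellows(c["image"],X)
c=capture("side");yellows(c["image"],cloud(c))
E
```

```text
7.85 [485.0562299   77.15753473  31.2438247 ] [9.22787537e-04 6.75508260e-01 7.37351729e-01 4.08188078e-04] [-0.60597822 -0.72797648 -1.6125886 ] 0.5550704623770096
px [273. 292.] 12553 zq [15.  32.5 33.5] all [486.9  66.6] [49.5 55.3] 93.42 top [486.9  66.6] [49.5 55.3] 93.42
px [292. 228.] 314 zq [10.  32.3 86.1] all [486.8  68.1] [47.1 63.8] 98.73 top [485.7  92.3] [12.5 40. ] 4.42
px [281. 328.] 1262 zq [ 6.6 31.  34.4] all [468.5 396.8] [ 43.  145.4] 161.87 top [468.4 394. ] [ 37.4 142.9] 161.77
```

View pics/w5.png

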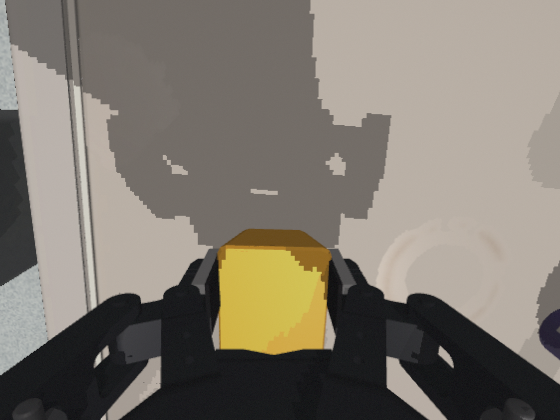

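The wrist view shows the key ingot held between the pads (yellow face at ~(273,300)), and its lateral position matches the gap line. Next I'll feed it into the mouth slowly.

Request:
move_arm(
  moves=[
    {"turn":[0,0,0],"translation":[-8,0,0],"hand":0.3},
    {"turn":[0,0,0],"translation":[-8,0,0],"hand":0.3},
    {"turn":[0,0,0],"translation":[-8,0,0],"hand":0.3},
    {"turn":[0,0,0],"translation":[-8,0,0],"hand":0.3},
    {"turn":[0,0,0],"translation":[-8,0,0],"hand":0.3},
  ],
)

```text
time_s: 8.37
eef_pos: [488.2, 40.7, 31.2]
ee_rot: [0.0, 0.674, 0.739, 0.001]
force: [-0.4, 5.2, 6.2]
grip_width: 0.56
grip_force: 41.6
```

```bash
python3 - <<'E'
from h import *
s=sense();print(s["time_s"],s["eef_pos"],s["ee_rot"],s["force"])
c=capture("scene");yellows(c["image"],cloud(c));a=cv2.resize(c["image"][160:270,240:380],None,fx=4,fy=4)
c=capture("side");yellows(c["image"],cloud(c));b=cv2.resize(c["image"][155:265,250:350],None,fx=4,fy=4)
cv2.imwrite("pics/s6.png",cv2.resize(np.hstack([a,b]),(800,366)))
E
```

```text
8.3667 [488.20833863  40.7380747   31.16970385] [2.61157268e-04 6.74177778e-01 7.38568529e-01 8.84816695e-04] [-0.36765161  5.19083055  6.22853583]
px [318. 194.] 756 zq [ 6.9 26.6 31.4] all [ 459.  -110.5] [130.9 274.5] 120.76 top [496.1 -88.5] [123.9 253.1] 96.01
px [226. 304.] 887 zq [ 6.  28.2 32.4] all [466.3 397. ] [ 43.5 149.7] 162.25 top [465.7 394.4] [ 35.2 145.2] 161.55
px [292. 219.] 307 zq [ 8.8 32.  83.9] all [490.   26.1] [47.7 69.1] 98.69 top [487.2  53.3] [ 8.1 38.1] 7.94
px [281. 328.] 1273 zq [ 6.1 31.1 34.4] all [468.7 396.7] [ 44.5 146.1] 161.99 top [468.4 393.9] [ 37.5 144.8] 161.79
```

View pics/s6.png

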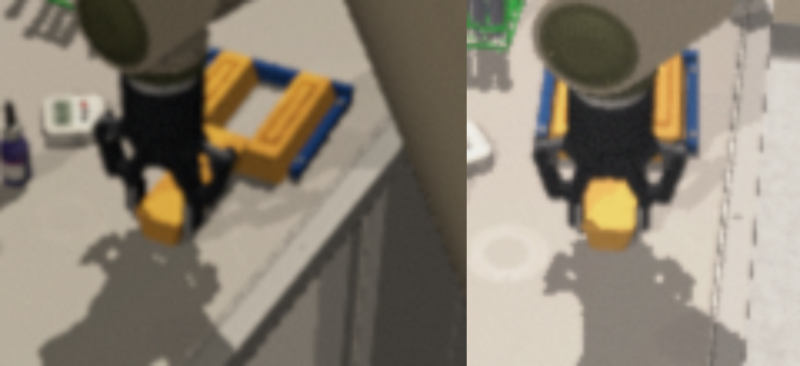

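Scene half: the key's front end is at the mouth beside the near flank (222,140). In the side half it lies in line with the gap. I'll keep feeding.

Request:
move_arm(
  moves=[
    {"turn":[0,0,0],"translation":[-8,0,0],"hand":0.3},
    {"turn":[0,0,0],"translation":[-8,0,0],"hand":0.3},
    {"turn":[0,0,0],"translation":[-8,0,0],"hand":0.3},
    {"turn":[0,0,0],"translation":[0,0,0],"hand":0.3},
  ],
)

```text
time_s: 8.8
eef_pos: [490.6, 15.7, 31.2]
ee_rot: [0.001, 0.674, 0.738, 0.001]
force: [-0.6, -3.8, 6.5]
grip_width: 0.559
grip_force: 41.5
```

Request:
move_arm(
  moves=[
    {"turn":[0,0,0],"translation":[-8,0,0],"hand":0.3},
    {"turn":[0,0,0],"translation":[-8,0,0],"hand":0.3},
    {"turn":[0,0,0],"translation":[-8,0,0],"hand":0.3},
    {"turn":[0,0,0],"translation":[-8,0,0],"hand":0.3},
    {"turn":[0,0,0],"translation":[-8,0,0],"hand":0.3},
    {"turn":[0,0,0],"translation":[-8,0,0],"hand":0.3},
    {"turn":[0,0,0],"translation":[0,0,0],"hand":0.3},
  ],
)

```text
time_s: 9.38
eef_pos: [495.0, -32.1, 31.2]
ee_rot: [0.001, 0.674, 0.738, 0.0]
force: [-1.4, -3.5, 5.3]
grip_width: 0.556
grip_force: 41.5
```

Request:
move_arm(
  moves=[
    {"turn":[0,0,0],"translation":[-7,0,0],"hand":0.3},
    {"turn":[0,0,0],"translation":[-6,0,0],"hand":0.3},
    {"turn":[0,0,0],"translation":[0,0,0],"hand":0.9},
    {"turn":[0,0,0],"translation":[0,0,0],"hand":0.9},
    {"turn":[0,0,0],"translation":[0,0,0],"hand":0.9},
    {"turn":[0,0,0],"translation":[0,0,-20],"hand":0.9},
    {"turn":[0,0,0],"translation":[0,0,-30],"hand":0.9},
    {"turn":[0,0,0],"translation":[25,0,0],"hand":0},
    {"turn":[0,0,0],"translation":[25,0,0],"hand":0},
    {"turn":[0,0,0],"translation":[0,0,0],"hand":0},
  ],
)

```text
time_s: 10.22
eef_pos: [490.1, 8.3, 80.5]
ee_rot: [-0.0, 0.674, 0.739, 0.0]
force: [-0.3, 0.3, -0.7]
grip_width: 0.486
grip_force: 0.0
```

```bash
python3 - <<'E'
from h import *
s=sense();c=capture("wrist");print(s["time_s"],s["eef_pos"],s["ee_rot"],s["force"],s["grip_width"])
X=cloud(c,s);cv2.imwrite("pics/w7.png",c["image"]);yellows(c["image"],X)
E
```

```text
10.2167 [490.1050429    8.2668476   80.49638975] [-4.32517023e-04  6.73523665e-01  7.39165525e-01  1.12441693e-04] [-0.32049865  0.28610891 -0.65970659] 0.48590784016962457
px [274. 320.] 5714 zq [ 7.9 32.3 33.4] all [496.6 -51.3] [47.8 80.4] 5.58 top [497.6 -49.8] [44.3 49.4] 4.29
```

Request:
move_arm(
  moves=[
    {"turn":[0,0,0],"translation":[0,0,24],"hand":0},
    {"turn":[0,0,0],"translation":[0,0,24],"hand":0},
    {"turn":[0,0,0],"translation":[-8,0,0],"hand":0},
    {"turn":[0,0,0],"translation":[-8,0,0],"hand":0},
    {"turn":[0,0,0],"translation":[-8,0,0],"hand":0},
    {"turn":[0,0,0],"translation":[-6,0,0],"hand":0},
    {"turn":[0,0,0],"translation":[-6,0,0],"hand":0},
    {"turn":[0,0,0],"translation":[-6,0,0],"hand":0},
    {"turn":[0,0,0],"translation":[-6,0,0],"hand":0},
    {"turn":[0,0,0],"translation":[-6,0,0],"hand":0},
  ],
)

```text
time_s: 11.1
eef_pos: [495.9, -49.3, 32.7]
ee_rot: [0.0, 0.675, 0.738, 0.0]
force: [0.9, 3.3, 1.7]
grip_width: 0.0
grip_force: 1.4
```

Request:
move_arm(
  moves=[
    {"turn":[0,0,0],"translation":[-4,0,0],"hand":0},
    {"turn":[0,0,0],"translation":[-3,0,0],"hand":0},
    {"turn":[0,0,0],"translation":[-2,0,0],"hand":0},
    {"turn":[0,0,0],"translation":[0,0,0],"hand":0},
  ],
)

```text
time_s: 11.43
eef_pos: [496.6, -58.0, 32.3]
ee_rot: [0.0, 0.675, 0.738, -0.0]
force: [-0.4, -0.7, -0.4]
grip_width: 0.005
grip_force: 0.0
```

Request:
move_arm(
  moves=[
    {"turn":[0,0,0],"translation":[-2,0,0],"hand":0},
    {"turn":[0,0,0],"translation":[-1,0,0],"hand":0},
    {"turn":[0,0,0],"translation":[0,0,0],"hand":0},
  ],
)

```text
time_s: 11.68
eef_pos: [496.8, -60.7, 32.2]
ee_rot: [-0.0, 0.675, 0.738, -0.0]
force: [-0.6, 1.5, 0.7]
grip_width: -0.0
grip_force: 0.3
```

Request:
move_arm(
  moves=[
    {"turn":[0,0,0],"translation":[-1,0,0],"hand":0},
    {"turn":[0,0,0],"translation":[-1,0,0],"hand":0},
    {"turn":[0,0,0],"translation":[0,0,0],"hand":0},
  ],
)

```text
time_s: 11.93
eef_pos: [496.7, -61.5, 32.2]
ee_rot: [-0.001, 0.675, 0.738, 0.0]
force: [-0.0, 10.2, 2.3]
grip_width: -0.0
grip_force: 4.6
```

Request:
move_arm(
  moves=[
    {"turn":[0,0,0],"translation":[12,0,0],"hand":0},
    {"turn":[0,0,0],"translation":[10,0,-35],"hand":0},
    {"turn":[0,0,0],"translation":[10,0,-38],"hand":1},
    {"turn":[0,0,0],"translation":[10,0,-38],"hand":1},
    {"turn":[0,0,0],"translation":[10,0,-38],"hand":1},
    {"turn":[0,0,0],"translation":[10,0,-38],"hand":1},
    {"turn":[0,0,0],"translation":[10,0,-38],"hand":1},
    {"turn":[0,0,0],"translation":[0,0,0],"hand":1},
    {"turn":[0,0,0],"translation":[0,0,0],"hand":1},
  ],
)

```text
time_s: 12.68
eef_pos: [491.0, 9.6, 258.8]
ee_rot: [0.002, 0.674, 0.739, 0.001]
force: [-0.2, -0.4, -0.6]
grip_width: 0.977
grip_force: 0.0
```

```bash
python3 - <<'E'
from h import *
s=sense();c=capture("wrist");print(s["time_s"],s["eef_pos"],s["ee_rot"],s["force"],s["grip_width"])
im=c["image"];X=cloud(c,s);cv2.imwrite("pics/w8.png",im);yellows(im,X)
E
```

```text
12.6833 [490.97759239   9.62296224 258.84189675] [0.00194572 0.67418336 0.73856094 0.00086737] [-0.18407019 -0.38986682 -0.60158274] 0.9772987702319664
px [272. 294.] 10840 zq [11.7 32.5 33.8] all [ 505.7 -147.2] [137.2 153.3] 95.16 top [ 505.7 -147. ] [125.1 150.6] 95.21
```

View pics/w8.png

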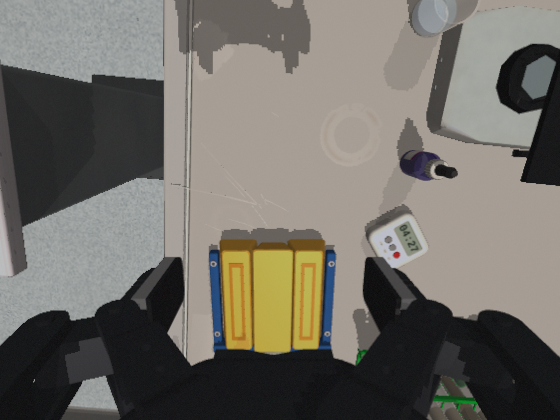

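The picture shows the key seated in the gap (272,300) with its end level with the flanks, and the timer and dropper undisturbed. Next is the cross ingot.

Request:
move_arm(
  moves=[
    {"turn":[0,0,-0.116],"translation":[0,0,0],"hand":1},
    {"turn":[0,0,-0.116],"translation":[0,0,0],"hand":1},
    {"turn":[0,0,-0.116],"translation":[0,0,0],"hand":1},
    {"turn":[0,0,-0.116],"translation":[0,0,0],"hand":1},
    {"turn":[0,0,-0.116],"translation":[0,0,0],"hand":1},
    {"turn":[0,0,-0.116],"translation":[0,0,0],"hand":1},
    {"turn":[0,0,-0.116],"translation":[0,0,0],"hand":1},
    {"turn":[0,0,-0.116],"translation":[0,0,0],"hand":1},
    {"turn":[0,0,-0.116],"translation":[0,0,0],"hand":1},
    {"turn":[0,0,-0.116],"translation":[0,0,0],"hand":1},
  ],
)

```text
time_s: 13.57
eef_pos: [490.0, 8.9, 255.3]
ee_rot: [-0.002, 0.157, 0.988, -0.0]
force: [-0.4, -0.2, 0.0]
grip_width: 1.001
grip_force: 0.0
```

Request:
move_arm(
  moves=[
    {"turn":[0,0,0],"translation":[14,35,0],"hand":1},
    {"turn":[0,0,0],"translation":[14,35,0],"hand":1},
    {"turn":[0,0,0],"translation":[14,35,0],"hand":1},
    {"turn":[0,0,0],"translation":[14,35,0],"hand":1},
    {"turn":[0,0,0],"translation":[14,35,0],"hand":1},
    {"turn":[0,0,0],"translation":[14,35,0],"hand":1},
    {"turn":[0,0,0],"translation":[14,35,0],"hand":1},
    {"turn":[0,0,0],"translation":[14,35,0],"hand":1},
    {"turn":[0,0,0],"translation":[14,35,0],"hand":1},
    {"turn":[0,0,0],"translation":[14,35,0],"hand":1},
  ],
)

```text
time_s: 14.4
eef_pos: [467.3, 386.8, 255.1]
ee_rot: [-0.001, 0.16, 0.987, -0.001]
force: [0.9, 0.7, 0.8]
grip_width: 1.0
grip_force: 0.0
```

Request:
move_arm(
  moves=[
    {"turn":[0,0,0],"translation":[0,0,0],"hand":1},
    {"turn":[0,0,0],"translation":[0,0,0],"hand":1},
  ],
)

```text
time_s: 14.57
eef_pos: [467.2, 386.3, 254.7]
ee_rot: [-0.001, 0.159, 0.987, -0.001]
force: [-0.3, -1.3, 0.7]
grip_width: 0.999
grip_force: 0.0
```

```bash
python3 - <<'E'
from h import *
s=sense();c=capture("wrist");print(s["time_s"],s["eef_pos"],s["ee_rot"],s["joints"])
im=c["image"];X=cloud(c,s);cv2.imwrite("pics/w9.png",im);yellows(im,X)
E
```

```text
14.5667 [467.24834533 386.28010034 254.65880425] [-0.00143993  0.15860128  0.98734073 -0.00135565] [ 4.97938882e-01  4.94729630e-01  1.22259189e+00 -3.91152964e-04
  1.42820749e+00 -7.54252784e-01]
px [278. 178.] 4956 zq [ 8.1 32.5 34. ] all [468.7 390.8] [ 48.4 146.3] 161.58 top [470.  390.9] [ 35.7 143.9] 161.21
```

Request:
move_arm(
  grip_force=50,
  moves=[
    {"turn":[0,0,0],"translation":[-1,5,30],"hand":1},
    {"turn":[0,0,0],"translation":[0,0,32],"hand":1},
    {"turn":[0,0,0],"translation":[0,0,32],"hand":1},
    {"turn":[0,0,0],"translation":[0,0,32],"hand":1},
    {"turn":[0,0,0],"translation":[0,0,32],"hand":1},
    {"turn":[0,0,0],"translation":[0,0,32],"hand":1},
    {"turn":[0,0,0],"translation":[0,0,0],"hand":1},
    {"turn":[0,0,0],"translation":[0,0,0],"hand":1},
  ],
)

```text
time_s: 15.28
eef_pos: [470.4, 388.3, 66.6]
ee_rot: [-0.001, 0.16, 0.987, -0.001]
force: [0.5, -0.0, 0.7]
grip_width: 1.001
grip_force: 0.0
```

Request:
move_arm(
  moves=[
    {"turn":[0,0,0],"translation":[0,2,20],"hand":1},
    {"turn":[0,0,0],"translation":[0,0,16],"hand":1},
    {"turn":[0,0,0],"translation":[0,0,9],"hand":1},
    {"turn":[0,0,0],"translation":[0,0,0],"hand":1},
    {"turn":[0,0,0],"translation":[0,0,0],"hand":0.2},
    {"turn":[0,0,0],"translation":[0,0,0],"hand":0.2},
    {"turn":[0,0,0],"translation":[0,0,0],"hand":0.2},
    {"turn":[0,0,0],"translation":[0,0,0],"hand":0.2},
    {"turn":[0,0,0],"translation":[0,0,0],"hand":0.2},
  ],
)

```text
time_s: 16.03
eef_pos: [471.6, 391.1, 24.5]
ee_rot: [0.0, 0.159, 0.987, -0.001]
force: [-4.3, -8.2, 16.1]
grip_width: 0.505
grip_force: 49.6
```

Request:
move_arm(
  moves=[
    {"turn":[0,0,0],"translation":[0,0,-6],"hand":0.2},
    {"turn":[0,0,0],"translation":[0,0,-6],"hand":0.2},
    {"turn":[0,0,0],"translation":[0,0,-8],"hand":0.2},
    {"turn":[0,0,0],"translation":[0,0,0],"hand":0.2},
  ],
)

```text
time_s: 16.37
eef_pos: [471.9, 392.2, 44.2]
ee_rot: [0.001, 0.16, 0.987, 0.001]
force: [1.1, 0.3, -1.2]
grip_width: 0.503
grip_force: 49.5
```

```bash
python3 - <<'E'
from h import *
s=sense();c=capture("wrist");print(s["time_s"],s["eef_pos"],s["ee_rot"],s["force"],s["grip_width"])
im=c["image"];X=cloud(c,s);cv2.imwrite("pics/w10.png",im);yellows(im,X)
c=capture("side");yellows(c["image"],cloud(c))
E
```

```text
16.3667 [471.93922259 392.21398289  44.21750174] [1.13972384e-03 1.59661155e-01 9.87170753e-01 9.59501913e-04] [ 1.09449577  0.26226076 -1.23941077] 0.5034924092081244
px [273. 220.] 24468 zq [32.7 52.3 53.5] all [460.2 395.8] [ 49.  127.4] 161.55 top [452.3 398.3] [ 36.1 106.6] 161.65
px [293. 183.] 1012 zq [12.5 31.8 34.9] all [ 507.3 -147.4] [132.2 165.2] 95.6 top [ 505.8 -142.9] [122.6 149.6] 95.74
px [294. 331.] 696 zq [24.  49.8 53.4] all [434.8 408. ] [47.2 75.2] 162.08 top [435.6 407.4] [38.5 73.2] 162.13
```

Request:
move_arm(
  moves=[
    {"turn":[0,0,0],"translation":[0,0,-25],"hand":0.2},
    {"turn":[0,0,0],"translation":[0,0,-30],"hand":0.2},
    {"turn":[0,0,0],"translation":[0,0,-30],"hand":0.2},
    {"turn":[0,0,0],"translation":[-6,-14,-20],"hand":0.2},
    {"turn":[0,0,0],"translation":[-11,-28,0],"hand":0.2},
    {"turn":[0,0,0],"translation":[-11,-28,0],"hand":0.2},
    {"turn":[0,0,0],"translation":[-11,-28,0],"hand":0.2},
    {"turn":[0,0,0],"translation":[-11,-28,0],"hand":0.2},
    {"turn":[0,0,0],"translation":[-11,-28,0],"hand":0.2},
    {"turn":[0,0,0],"translation":[-11,-28,0],"hand":0.2},
  ],
)

```text
time_s: 17.3
eef_pos: [481.8, 194.9, 147.0]
ee_rot: [-0.0, 0.16, 0.987, -0.0]
force: [0.9, -0.3, -1.8]
grip_width: 0.51
grip_force: 50.1
```

Request:
move_arm(
  moves=[
    {"turn":[0,0,0],"translation":[-11,-28,0],"hand":0.2},
    {"turn":[0,0,0],"translation":[-11,-28,0],"hand":0.2},
    {"turn":[0,0,0],"translation":[-11,-28,0],"hand":0.2},
    {"turn":[0,0,0],"translation":[-11,-28,0],"hand":0.2},
    {"turn":[0,0,0],"translation":[-11,-28,0],"hand":0.2},
    {"turn":[0,0,0],"translation":[-11,-28,0],"hand":0.2},
    {"turn":[0,0,0],"translation":[-11,-28,0],"hand":0.2},
    {"turn":[0,0,0],"translation":[-11,-28,0],"hand":0.2},
    {"turn":[0,0,0],"translation":[-11,-28,0],"hand":0.2},
    {"turn":[0,0,0],"translation":[-11,-28,0],"hand":0.2},
  ],
)

```text
time_s: 18.13
eef_pos: [498.0, -105.6, 147.0]
ee_rot: [-0.0, 0.16, 0.987, 0.0]
force: [1.2, 0.1, -3.4]
grip_width: 0.505
grip_force: 50.1
```

Request:
move_arm(
  moves=[
    {"turn":[0,0,0],"translation":[-11,-28,0],"hand":0.2},
    {"turn":[0,0,-0.1],"translation":[0,0,0],"hand":0.2},
    {"turn":[0,0,-0.1],"translation":[0,0,0],"hand":0.2},
    {"turn":[0,0,-0.1],"translation":[0,0,0],"hand":0.2},
    {"turn":[0,0,-0.11],"translation":[0,0,0],"hand":0.2},
    {"turn":[0,0,0],"translation":[0,0,0],"hand":0.2},
    {"turn":[0,0,0],"translation":[0,0,0],"hand":0.2},
  ],
)

```text
time_s: 18.72
eef_pos: [499.7, -134.1, 147.0]
ee_rot: [-0.0, -0.043, 0.999, 0.0]
force: [-0.1, 0.1, -1.7]
grip_width: 0.505
grip_force: 50.1
```

```bash
python3 - <<'E'
from h import *
s=sense();c=capture("wrist");print(s["time_s"],s["eef_pos"],s["ee_rot"],s["force"],s["grip_width"],s["joints"])
im=c["image"];X=cloud(c,s);yellows(im,X)
c=capture("side");X=cloud(c);yellows(c["image"],X)
for z in(32,140):pass
E
```

```text
18.7167 [ 499.74992492 -134.09082228  147.04706897] [-2.11083389e-04 -4.30273148e-02  9.99073863e-01  1.48486042e-04] [-0.12587184  0.14562524 -1.6829364 ] 0.5046297939264287 [-4.88864098e-01  4.02892070e-01  1.65858398e+00  4.74130657e-05
  1.08063106e+00 -2.14576396e+00]
px [193. 154.] 3127 zq [ 9.5 32.5 33.9] all [ 463.6 -201.8] [45.9 48.3] 93.16 top [ 465.3 -199.6] [36.  44.2] 94.85
px [339. 153.] 1391 zq [10.1 32.5 33.8] all [455.3 -87.8] [20.3 47.8] 4.61 top [455.2 -87.9] [20.2 35.1] 5.17
px [193. 224.] 4459 zq [30.9 32.5 33.6] all [ 528.7 -196.2] [47.9 86.3] 4.96 top [ 528.7 -196.2] [47.9 86.3] 4.96
px [337. 218.] 1740 zq [31.  32.6 33.7] all [507.2 -82.8] [21.6 62.3] 4.93 top [507.2 -82.8] [21.6 62.3] 4.93
px [295. 186.] 1268 zq [ 8.4 31.6 34.7] all [ 506.  -145.7] [133.5 162.6] 94.79 top [ 505.2 -141.3] [121.8 151.2] 95.67
```

Request:
move_arm(
  moves=[
    {"turn":[0,0,0],"translation":[-6,-12.5,0],"hand":0.2},
    {"turn":[0,0,0],"translation":[0,0,25],"hand":0.2},
    {"turn":[0,0,0],"translation":[0,0,25],"hand":0.2},
    {"turn":[0,0,0],"translation":[0,0,20],"hand":0.2},
    {"turn":[0,0,0],"translation":[0,0,10],"hand":0.2},
    {"turn":[0,0,0],"translation":[0,0,4],"hand":0.2},
    {"turn":[0,0,0],"translation":[0,0,2],"hand":0.2},
    {"turn":[0,0,0],"translation":[0,0,0],"hand":0.2},
    {"turn":[0,0,0],"translation":[0,0,0],"hand":0.2},
  ],
)

```text
time_s: 19.57
eef_pos: [507.5, -146.4, 62.3]
ee_rot: [0.001, -0.044, 0.999, -0.0]
force: [-0.3, -0.0, -2.4]
grip_width: 0.502
grip_force: 50.1
```

Request:
move_arm(
  moves=[
    {"turn":[0,0,0],"translation":[0,0,3],"hand":0.2},
    {"turn":[0,0,0],"translation":[0,0,2],"hand":0.2},
    {"turn":[0,0,0],"translation":[0,0,0],"hand":0.2},
  ],
)

```text
time_s: 19.82
eef_pos: [507.3, -146.3, 56.8]
ee_rot: [0.001, -0.045, 0.999, -0.0]
force: [-0.9, -0.6, 1.4]
grip_width: 0.503
grip_force: 50.6
```

Request:
move_arm(
  moves=[
    {"turn":[0,0,0],"translation":[0,0,0.5],"hand":0.2},
    {"turn":[0,0,0],"translation":[0,0,0],"hand":0.2},
    {"turn":[0,0,0],"translation":[0,0,0],"hand":1},
    {"turn":[0,0,0],"translation":[0,0,0],"hand":1},
    {"turn":[0,0,0],"translation":[0,0,0],"hand":1},
    {"turn":[0,0,0],"translation":[0,0,-10],"hand":1},
    {"turn":[0,0,0],"translation":[0,0,-25],"hand":1},
    {"turn":[0,0,0],"translation":[0,0,-38],"hand":1},
    {"turn":[0,0,0],"translation":[0,0,-38],"hand":1},
    {"turn":[0,0,0],"translation":[0,0,-38],"hand":1},
  ],
)

```text
time_s: 20.65
eef_pos: [506.6, -145.9, 207.3]
ee_rot: [0.0, -0.045, 0.999, -0.0]
force: [0.6, -0.3, 0.3]
grip_width: 1.001
grip_force: 0.0
```

Request:
move_arm(
  moves=[
    {"turn":[0,0,0],"translation":[25,0,-30],"hand":1},
    {"turn":[0,0,0],"translation":[25,0,-10],"hand":1},
    {"turn":[0,0,0],"translation":[0,0,0],"hand":1},
    {"turn":[0,0,0],"translation":[0,0,0],"hand":1},
  ],
)

```text
time_s: 20.98
eef_pos: [456.8, -150.7, 246.1]
ee_rot: [0.001, -0.044, 0.999, -0.001]
force: [-0.2, 0.5, -0.7]
grip_width: 1.0
grip_force: 0.0
```

```bash
python3 - <<'E'
from h import *
s=sense();c=capture("wrist");print(s["time_s"],s["eef_pos"],s["ee_rot"],s["force"])
im=c["image"];X=cloud(c,s);cv2.imwrite("pics/w11.png",im);yellows(im,X)
hsv=cv2.cvtColor(im,cv2.COLOR_BGR2HSV);y=cv2.inRange(hsv,(12,110,90),(30,255,255))>0
for lo,hi in((61,68),(30.5,35)):
    P=X[y&(X[...,2]>lo)&(X[...,2]<hi)];print(lo,len(P),*rect(P),"plane",np.linalg.lstsq(np.c_[P[:,:2],np.ones(len(P))],P[:,2],rcond=None)[0].round(4))
E
```

```text
20.9833 [ 456.81310522 -150.71122235  246.11983336] [ 9.71901998e-04 -4.41134282e-02  9.99025860e-01 -6.26391340e-04] [-0.15900716  0.47520909 -0.70411115]
px [274. 223.] 14542 zq [22.9 33.3 65.5] all [ 504.4 -148.2] [146.  152.4] 93.6 top [ 505.4 -147. ] [ 36.3 144.2] 5.11
61 4396 [ 505.3 -146.9] [ 36.1 144.2] 5.04 plane [ 6.00000e-04 -8.00000e-04  6.42864e+01]
30.5 8254 [ 499.1 -147.5] [135.7 149.6] 94.88 plane [1.00000e-04 5.00000e-04 3.27227e+01]
```

View pics/w11.png

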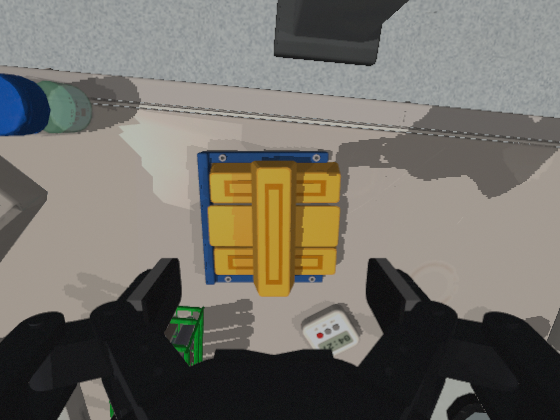

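The view shows the layer with the cross ingot squarely centred on top (274,228): its top is at about 64 mm, level, at 5.0° against the frame's 5.1°, and within 2 mm of centre.

```bash
python3 -c "
from rig import finish_job
print(finish_job())"
```

```text
the job is handed in; nothing more can be done
None
```

The job is handed in at about 21 s of the 72 s limit: the key ingot was tipped and pushed home against the back bar, the cross ingot lies level, square and within about 2 mm of centre on the layer in the last wrist picture, and the hand-in returned no verdict.

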